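# Clamp a resin-cast urchin block in the vise and scan its label

## Task

Set up the resin block with the orange label for sectioning: lift it out of the white tray, stand it upright on the bed of the blue vise between the jaws with its label facing the vise's open side nearer the scanner stand, and crank the vise shut until the block is firmly gripped. Then take the barcode scanner from its stand, hold it steady for about two seconds pointing squarely at the middle of the label from roughly 10 cm away so that the block is booked in, and set the scanner back in its stand the way it was. Leave the block clamped and do not disturb the other block, the beakers or the bottle.

Things in the scene. Friction and masses are not known exactly. Their poses are not given: they have to be found in the camera images.
- block: The block to clamp: amber resin casting, a dark urchin shell inside, 40 (x) x 60 (y) x 110 mm (z, upright), 0.3 kg. Origin: centre of underside. An orange bar code label covers the top 48 mm of its +y face and folds 15 mm over the top edge. It starts in the white tray, label to the far side (world +x). Its plain x faces go between the jaws; pick it up by the same faces, near the top.
- block_label (a point): The middle of the orange label, on the block's +y face, 86 mm above its underside. Same axes as the block: +y points straight out of the label.
- block_green: A second block of the same size and axes with a green label, in the same tray; leave it where it stands.
- tray: White fixed tray, 230 x 130 mm, walls 28 mm high and 4 mm thick, floor 4 mm thick; origin under its centre, x along its long side. The two blocks stand in it about 92 mm apart along its x.
- vise: Blue screw vise bolted to the table. Origin on the table under its centre; x runs along the screw from the crank to the fixed jaw, +y is its open side nearer the scanner stand. Its flat bed is 60 mm above the table; the jaws are 90 mm wide (y) and rise 45 mm above the bed. The fixed jaw's face is at x = +25 mm and looks to -x.
- jaw_fixed: Steel plate of the fixed jaw (same frame as the vise).
- jaw_moving: Moving jaw; slides along the vise's x, 8 mm per turn of the crank. Its frame equals the vise's when it is fully back (crank at 0); its gripping face is at x = -31 mm in its own frame, so the opening is 56 mm minus its shift along x from the vise's origin. It starts 46 to 52 mm open.
- vise_seat (a point): Point on the vise bed where the middle of a 40 mm block's underside is when it is gripped (x = +5 mm of the vise). Axes of the vise.
- crank (a joint): Turn q of the crank, rad; clockwise seen from the crank's side (looking along the vise's +x) increases it and closes the jaw, 8 mm a turn. Runs at 2 to 4 N at the sleeve; once the jaw is on the block the force climbs about 10 N per rad, and 0.5 to 1 rad more grips firmly. Stays where left (springs back under 0.6 rad). Sleeve at y = -45 sin q, z = 88 + 45 cos q mm in the vise's frame.
- crank_grip (a point): Middle of the crank's red sleeve, where to grip it: 22 mm thick, 55 mm long, parallel to the vise's x, 138 mm in front (-x) of the vise's origin, 34 mm from the crank's arm. The sleeve spins freely on its pin, so fingers pointing down can keep hold of it round the whole turn.
- crank_axis (a point): Point on the screw's axis level with the middle of the sleeve, 88 mm above the table. Axes of the vise.
- scanner: Grey and black pistol-shaped bar code scanner, 0.19 kg. Head 107 mm long (x -45 to +62), 50 mm wide (62 at the black nose, x over 44), 40 high; the black grip, 30 mm wide, hangs 93 mm below the head, slanting back. Origin: middle of the head's underside; +x is the way it looks, z up. It reads by itself when held steady on a label; no trigger.
- scanner_window (a point): Middle of the dark red window on the scanner's nose, 62 mm ahead of its origin and 20 mm above the head's underside; it looks along the scanner's +x.
- scanner_grip (a point): Place to grip the scanner from above, across its 50 mm width: 26 mm above the head's underside (14 mm below its top), over the origin.
- stand: Fixed black scanner stand, base 130 x 100 mm. The scanner's head rests on two level fork arms (12 mm wide, 40 mm gap, tops 125 mm above the table) and its grip hangs in the gap, which is open to the front and above; lift it straight up. Origin on the table below the scanner's origin; +x is the way the scanner looks when home.
- stand_home (a point): Where the scanner's origin lies when it is home in the stand, 125 mm above the table. Axes of the stand.
- urchin_1: Beaker 70 mm wide with a black urchin on it, about 135 mm high in all; leave alone.
- urchin_2: Another beaker with an urchin; leave alone.
- urchin_3: Another beaker with an urchin; leave alone.
- wash_bottle: White bottle with red cap, 60 mm wide, 150 mm high; leave alone.
- empty_beaker: Empty glass beaker, 72 mm wide, 95 mm high; leave alone.
Things that resemble listed ones, but are neither listed nor needed, are in the scene too. What is shaped like the block but pink or turquoise is not meant.

How it is judged:
By the outcome, as a careful person would: the job done as asked, in the order asked, and still so for the second after the job is handed in, with the robot touching nothing.
It also fails if it takes over 72 s, if anything falls off the work surface, if the arm or the gripper's body presses on something with over 40 N, if the wrist force passes 120 N, or if a joint passes its speed limit or range.

## Robot

A 6-joint arm with a two-finger parallel gripper is mounted at the origin on the work surface. World frame = base frame: x ahead of the robot, y to its left, z up, the work surface at z = 0. Lengths are in m, angles in degrees, forces in N, time in s.
With the tool pointing down it reaches from about 0.25 to 0.725 m from the base axis. Payload 9.7 kg.
Tool frame: the origin (TCP) lies midway between the tips of the shut fingers; the grasp point (between the pads) lies 19 mm behind it; z points along the fingers, y is the line along which they close (so a half turn about z gives the same grasp; the last joint's range is limited). The gripper opens to 85 mm and grips with 20 to 120 N. Pads are 22 mm wide; open, the fingers measure 114 mm over their backs; the gripper's body (76 mm by 85 mm) begins 54 mm behind the grasp point. The pads swing forward as they close: fully open they stand 13 mm farther back than shut.
Start: joints at [-75.057, 4.979, 10.078, 95.1, 0, 90], TCP at [0.142, -0.531, 0.231] pointing down, gripper open.
Joint ranges: [-179.16, 179.16], [-48.56, 103.87], [-65.8, 70.77], [-126.05, 130.52], [-82.76, 87.17], [-180, 180]. Speed limits (degrees/s): [127.2, 127.2, 147.25, 180, 180, 180].

## Interface

Orientations are given as [roll, pitch, yaw] about the fixed x, y, z axes, in that order (R = Rz(yaw) Ry(pitch) Rx(roll)).
In Python, from workcell import readout, imaging, bot, spotter gives the robot as it stands.
- The arm moves only by the shell command python3 -m jog 'ROWS' [FORCE]. ROWS is JSON, a list of rows, each an object with "rotation": the turn, a rotation vector about the world's x, y, z in degrees, a list of three; "translation": the shift along the world's x, y, z in mm, a list of three; "grip": the finger opening in mm, from 0 to 85.4. In form: [{"rotation": [wx, wy, wz], "translation": [dx, dy, dz], "grip": grip}, ...]. A call has 1 to 20 rows; each row is the pose to reach, as a shift and turn from the pose commanded when the call began; what a row does not reach only later rows make up. A row lasts 1/10 s, in which the tool goes at most 50 mm and 8.59 degrees, less where a joint would pass 70% of its speed; a pose out of reach is approached as far as the arm can. A call with a gripper value outside its range is refused whole. The fingers move at their own pace and stop on an object; FORCE is the grip in N (left out, the last holds). Time passes only in rows, so rows that repeat a pose let the fingers close. It gives the time, the measured TCP pose, the force, the opening and the grip force at its end, in the units of the state.
- readout.get_obs(): the state, without advancing time (a new reading comes with each control period).
- imaging.camera(name): name is "side" or "top" or "wrist"; returns (picture, depth): 384x512x3 uint8, red, green, blue; 384x512 float32, m along the optical axis (not along the pixel's ray), 0 where there is no reading.
- imaging.camera_info(name): a dict with "vertical_fov" (degrees; the focal length in pixels is half the picture's height over the tangent of half this angle, whatever the lens; pixels are square), "cx", "cy" (the principal point, pixels), "extrinsics" (4x4, takes a point from camera to world coordinates); the wrist camera has in their place "tool_from_camera" (4x4, takes a point from camera to tool coordinates, whose origin is the TCP and whose axes are the flange's). Camera axes: x right, y down, z forward; pixel columns grow to the right and rows downward; lengths in m; the calibration is good to about 2 mm. A picture is of the moment at which its call begins: read the wrist's pose just before it. camera_info takes no time and is no camera call.
- bot.job_done(): hands the job in; it is judged then, once.
Trained networks look in the newest picture that a camera, given by its name, has taken for a name from the list of things; names that differ only in an ending like _2 or _b are one class to them, and where a whole thing is asked for, a point or a joint stands for the part that bears it (a point fixed in the world has none). Each returns a list of dicts, best first, with "confidence" (0 to 1); they miss things now and then, are a little off and sometimes report something else, mostly with a low value. They report only what shows in the picture. A call takes as long as a camera call. They do not tell look-alikes from the thing itself.
- spotter.spot_in(camera, target): "box" ([centre column, centre row, width, height] in pixels, round what is visible of it).
- spotter.mark_of(camera, target): "uv" ([column, row] in pixels: a listed point, or the origin of a listed thing).
The state is a dict: "time": time; "q": joint angles; "qd": joint speeds; "joint_efforts": joint torques, N m; "ee_pos": TCP position; "tcp_rot": TCP orientation; "wrist_force": force on the tool from outside, world axes, zero at the start; "torque": the same for the moment, N m; "opening": finger opening in m; "grasp_force": force on a finger pad.
Only numpy, scipy, OpenCV 4.12 (cv2) and the standard library are available. Lean on these libraries where they do the work, as an engineer would, in place of code of your own. Each camera call takes 0.05 s, during which the arm holds its last target. There are 200 camera calls.

## Working session

There is one attempt and no reset: what is moved stays moved. The work goes in short steps, Python scripts to look and compute and a shell command to move; the robot and the scene stay as the last step left them, time stands still between calls to the robot, and variables do not carry over. Pictures are saved under pics/ and viewed, at most 10 in all, crops included, and the job is handed in when it is done.

```bash
ls; mkdir -p pics
cat > h.py <<'E'
import numpy as np, cv2
from workcell import readout, imaging, bot, spotter
from scipy.spatial.transform import Rotation as R
def cam(n):
    o=readout.get_obs(); im,d=imaging.camera(n); i=imaging.camera_info(n)
    if n=='wrist':
        T=np.eye(4);T[:3,:3]=R.from_euler('xyz',o['tcp_rot'],degrees=True).as_matrix();T[:3,3]=o['ee_pos'];T=T@np.array(i['tool_from_camera'])
    else: T=np.array(i['extrinsics'])
    f=im.shape[0]/2/np.tan(np.radians(i['vertical_fov'])/2)
    return im,d,T,f,i['cx'],i['cy']
def pts(c):
    im,d,T,f,cx,cy=c
    v,u=np.mgrid[:d.shape[0],:d.shape[1]]
    P=np.stack([(u-cx)/f*d,(v-cy)/f*d,d],-1)
    W=P@T[:3,:3].T+T[:3,3]; W[d==0]=np.nan
    return W
def proj(c,p):
    im,d,T,f,cx,cy=c
    q=np.linalg.inv(T)@np.r_[p,1]; return f*q[0]/q[2]+cx,f*q[1]/q[2]+cy
def save(n,im): cv2.imwrite('pics/'+n,im[:,:,::-1])
def ray(c,uv,z):
    im,d,T,f,cx,cy=c
    r=T[:3,:3]@np.array([(uv[0]-cx)/f,(uv[1]-cy)/f,1]); o=T[:3,3]
    return o+r*(z-o[2])/r[2]
E
python3 - <<'E'
from h import *
o=readout.get_obs();print(o)
for n in ['top','side']:
    c=cam(n);save(n+'0.png',c[0]);print(n,c[2].round(3).tolist(),c[3:])
    for t in ['block','block_label','block_green','vise','vise_seat','crank_grip','crank_axis','scanner','scanner_grip','stand_home','tray','jaw_moving']:
        try:
            m=spotter.mark_of(n,t)
            print(n,t,[(np.round(x['uv'],1).tolist(),round(x['confidence'],2)) for x in m[:4]])
        except Exception as e: print(t,e)
E
```

```text
pics
{'time': 0.0, 'q': array([-7.50557746e+01,  5.01101270e+00,  1.00329581e+01,  9.50973191e+01,
       -1.23079116e-03,  8.99996301e+01]), 'qd': array([ 0.06059076, -0.04602815, -0.03133814, -0.0190277 , -0.01809754,
        0.00458861]), 'joint_efforts': array([-4.66912832e-05, -5.20387959e+01,  4.64805794e+01,  1.61920296e-02,
        9.97039388e-05,  2.26157141e-06]), 'ee_pos': array([ 0.14177013, -0.53118478,  0.23057049]), 'tcp_rot': array([-1.79924626e+02,  1.23030353e-03,  1.49445969e+01]), 'wrist_force': array([-0.16411807,  0.42720463,  0.34973418]), 'torque': array([ 0.00950091,  0.02604769, -0.02771145]), 'grasp_force': 0.0, 'opening': 0.08558003393907475}
top [[-0.021, -0.993, 0.117, 0.376], [-1.0, 0.023, 0.014, -0.009], [-0.017, -0.117, -0.993, 1.443], [0.0, 0.0, 0.0, 1.0]] (np.float64(411.069197938555), 256.9494809954749, 190.70657189668884)
top block [([374.8, 151.6], 0.82), ([352.8, 194.4], 0.78), ([366.8, 263.2], 0.63), ([274.6, 178.6], 0.33)]
top block_label [([361.3, 180.9], 0.91), ([368.6, 274.9], 0.82)]
top block_green [([358.2, 221.5], 0.69)]
top vise [([276.
[... 747 characters left out ...]
 ([260.7, 132.5], 0.63), ([274.1, 181.0], 0.3)]
side block_label [([267.6, 121.5], 0.81), ([162.4, 154.8], 0.7), ([207.6, 149.5], 0.59)]
side block_green [([237.7, 149.3], 0.8), ([217.7, 163.1], 0.72), ([318.0, 314.5], 0.66)]
side vise [([245.6, 215.8], 0.98)]
side vise_seat [([247.4, 207.9], 0.96)]
side crank_grip [([279.9, 191.3], 0.66), ([247.6, 296.2], 0.37)]
side crank_axis [([182.7, 229.0], 0.71), ([273.0, 182.6], 0.59)]
side scanner [([363.4, 257.7], 0.72)]
side scanner_grip [([363.1, 254.6], 0.79), ([246.3, 294.1], 0.46)]
side stand_home [([360.4, 254.5], 0.79), ([244.9, 216.2], 0.42)]
side tray [([230.2, 159.8], 0.64)]
side jaw_moving [([241.1, 216.0], 0.92), ([317.8, 318.0], 0.26)]
```

Run:
```python
import cv2
for n in ['top','side']:
    cv2.imwrite(f'pics/{n}0b.png',cv2.resize(cv2.imread(f'pics/{n}0.png'),(800,600),interpolation=cv2.INTER_CUBIC))
```

```text
(no output)
```

View pics/top0b.png

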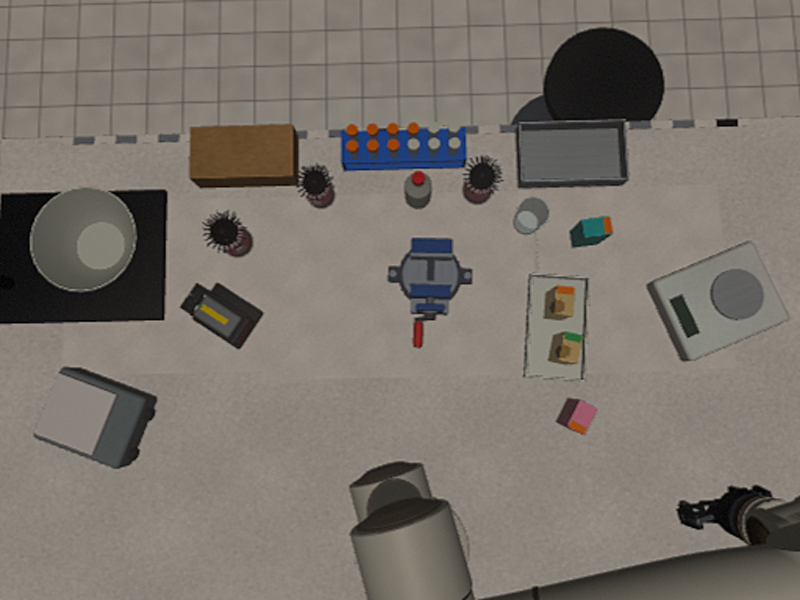

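View pics/side0b.png

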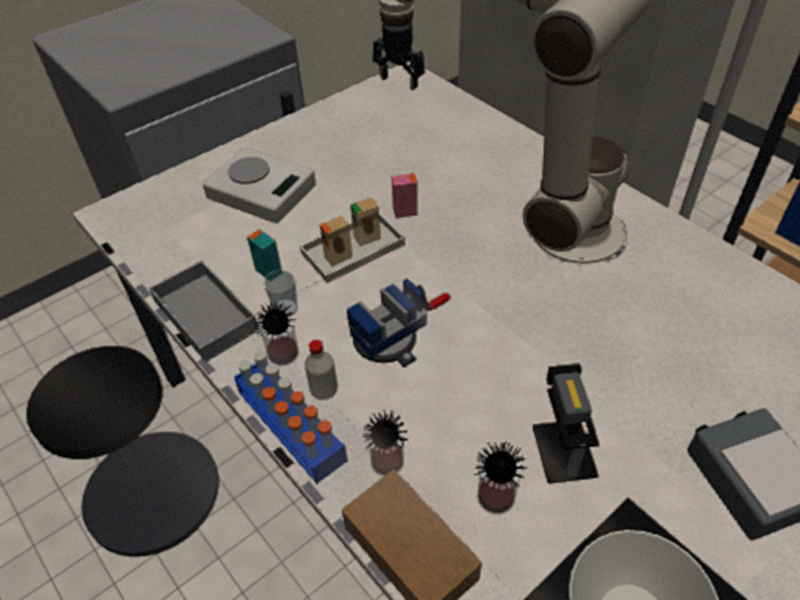

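The top view shows the amber block with the orange label in the white tray at about (359,193) in native pixels. Things it could be confused with are the green-label amber block (362,223), the turquoise one with orange (379,147) and the pink one with orange (369,265). I choose (359,193), because it is amber, in the tray, and has an orange label on the far side. The vise is at (275,175) with its red crank at (268,213), and the scanner is at (138,201). The side view agrees: block at (215,153), green at (234,141), vise at (247,208), scanner at (364,250).

Run:
```python
from h import *
C={n:cam(n) for n in ['top','side']}
W={n:pts(c) for n,c in C.items()}
def rect(P,name):
    if len(P)<5: print(name,len(P));return
    r=cv2.minAreaRect((P[:,:2]*1000).astype(np.float32)); print(name,len(P),'c',np.round(r[0],1),'sz',np.round(r[1],1),'ang',round(r[2],1),'z',np.round(np.percentile(P[:,2],[5,50,95])*1000,1))
def reg(n,x0,x1,y0,y1,z0,z1):
    w=W[n]; m=(w[...,0]>x0)&(w[...,0]<x1)&(w[...,1]>y0)&(w[...,1]<y1)&(w[...,2]>z0)&(w[...,2]<z1)
    return w[m], C[n][0][m]
c=C['top']
for nm,uv,z in [('block',(359,193),.114),('green',(362,223),.114),('vise',(275,175),.1),('crank',(268,213),.13),('scan',(138,201),.165)]:
    p=ray(c,uv,z);print(nm,p.round(3),W['top'][uv[1],uv[0]].round(3))
    for n in C:
        P,_=reg(n,p[0]-.07,p[0]+.07,p[1]-.07,p[1]+.07,.02,.25)
        print(n,np.histogram(P[:,2]*1000,bins=range(20,260,10))[0])
for nm,uv in [('block',(359,193)),('green',(362,223))]:
    p=ray(c,uv,.112)
    for n in C:
        P,_=reg(n,p[0]-.042,p[0]+.042,p[1]-.045,p[1]+.045,.105,.125); rect(P,nm+n)
for n in C:
    P,_=reg(n,.2,.6,-.5,-.1,.018,.04); rect(P,'tray'+n)
    im=C[n][0].astype(int); red=(im[...,0]>im[...,1]+70)&(im[...,0]>im[...,2]+70)
    p=ray(c,(268,213),.13); w=W[n]
    m=red&(abs(w[...,0]-p[0])<.08)&(abs(w[...,1]-p[1])<.08); rect(w[m],'sleeve'+n)
    p=ray(c,(275,175),.1); P,_=reg(n,p[0]-.12,p[0]+.12,p[1]-.09,p[1]+.09,.098,.112); rect(P,'jaws'+n)
    p=ray(c,(138,201),.165); P,_=reg(n,p[0]-.12,p[0]+.12,p[1]-.12,p[1]+.12,.155,.175); rect(P,'head'+n)
    P,_=reg(n,p[0]-.12,p[0]+.12,p[1]-.12,p[1]+.12,.008,.05); rect(P,'base'+n)
```

```text
block [ 0.518 -0.32   0.114] [ 0.518 -0.32   0.113]
top [104  32  17  20  13  13  19  22  27 239   4   0   0   0   0   0   0   0
   0   0   0   0   0]
side [138  49  43  42  41  39  43  46  58 125   2   0   0   0   0   0   0   0
   0   0   0   0   0]
green [ 0.421 -0.325  0.114] [ 0.421 -0.324  0.118]
top [146  40  17  15  12  15  12  19  28 223   2   0   0   0   0   0   0   0
   0   0   0   0   0]
side [110  48  33  36  36  34  35  31  49 110   2   0   0   0   0   0   0   0
   0   0   0   0   0]
vise [ 0.586 -0.05   0.1  ] [ 0.592 -0.051  0.057]
top [ 55   0   0 195 231  17  26  49 496  70   0   0   0   0   0   0   0   0
   0   0   0   0   0]
side [ 77  61  71 163 152  69  80  86 433  40   1   0   0   0   0   0   0   0
   0   0   0   0   0]
crank [ 0.459 -0.024  0.13 ] [ 0.463 -0.024  0.062]
top [  1   6   6 106  52   8   9  34  18  83   0   0   0   0   0   0   0   0
   0   0   0   0   0]
side [ 6  8 22 91 44 20 23 41 35 54  1  0  0  0  0  0  0  0  0  0  0  0  0]
scan [0.503 0.384 0.165] [0.503 0.383 0.166]
top [  1   0   0   0   0   0   1   5   2   8 213  27  19  49 479  52   0   0
[... 480 characters left out ...]
ang 84.8 z [19.2 26.5 35.6]
sleevetop 75 c [461.6 -21. ] sz [13.6 51. ] ang 88.6 z [52.6 58.7 64.6]
jawstop 623 c [577.4 -49.8] sz [ 86.1 170.3] ang 88.5 z [100.8 106.  110.3]
headtop 564 c [497.  373.5] sz [108.7  60.5] ang 52.9 z [159.6 165.5 170.6]
basetop 363 c [504.5 385.6] sz [233.  235.6] ang 90.0 z [ 8.3 12.3 17.9]
trayside 484 c [ 423.5 -322.8] sz [142.2 327.5] ang 86.1 z [18.8 26.4 36.6]
sleeveside 53 c [461.4 -16.7] sz [16.6 49.4] ang 79.4 z [53.3 58.1 61.9]
jawsside 544 c [574.7 -49.3] sz [ 91.4 173.5] ang 87.6 z [100.1 105.4 110.3]
headside 603 c [494.4 377.7] sz [109.5  61. ] ang 57.8 z [159.3 164.9 168.9]
baseside 817 c [517.1 385.6] sz [155.9 224.3] ang 7.6 z [ 8.7 12.3 26.5]
```

```bash
python3 -m jog '[{"rotation":[0,0,-4],"translation":[30,18,20],"grip":85},{"rotation":[0,0,-8],"translation":[70,40,40],"grip":85},{"rotation":[0,0,-12],"translation":[112,62,60],"grip":85},{"rotation":[0,0,-16],"translation":[154,84,70],"grip":85},{"rotation":[0,0,-20],"translation":[196,106,70],"grip":85},{"rotation":[0,0,-20],"translation":[238,129,70],"grip":85},{"rotation":[0,0,-20],"translation":[280,152,70],"grip":85},{"rotation":[0,0,-20],"translation":[322,175,70],"grip":85},{"rotation":[0,0,-20],"translation":[355,195,70],"grip":85},{"rotation":[0,0,-20],"translation":[375,206,70],"grip":85},{"rotation":[0,0,-20],"translation":[378,206,70],"grip":85},{"rotation":[0,0,-20],"translation":[378,206,70],"grip":85}]' 40
python3 - <<'E'
from h import *
print(readout.get_obs()['q'].round(1)); print(np.array(imaging.camera_info('wrist')['tool_from_camera']).round(3).tolist())
c=cam('wrist');W=pts(c);save('w1.png',c[0])
P=W[(W[...,2]>.105)&(W[...,2]<.125)]
for nm,x in [('b',.52),('g',.422)]:
    Q=P[(abs(P[:,0]-x)<.045)&(abs(P[:,1]+.325)<.06)]
    if len(Q)<10: print(nm,len(Q)); continue
    r=cv2.minAreaRect((Q[:,:2]*1000).astype(np.float32));print(nm,len(Q),r,np.percentile(Q[:,2],[5,50,95]))
for t in ['block','block_label']: print(spotter.mark_of('wrist',t))
E
```

```text
time: 2.6
ee_pos: [0.5201, -0.3253, 0.3008]
tcp_rot: [-180.0, 0.0, -5.0]
wrist_force: [-0.1, -0.0, -0.2]
opening: 0.0848
grasp_force: 0.0
[-32.   16.8  31.7 104.9  -0.  153. ]
[[-0.0, -0.952, -0.307, 0.079], [1.0, 0.0, -0.001, 0.0], [0.001, -0.307, 0.952, -0.142], [0.0, 0.0, 0.0, 1.0]]
b 2477 ((520.8185424804688, -327.3912048339844), (39.975955963134766, 61.09189224243164), 82.79496002197266) [0.11225452 0.11369606 0.11505693]
g 2014 ((423.63214111328125, -335.37078857421875), (40.08100891113281, 61.67659378051758), 75.95067596435547) [0.1109132  0.11353837 0.11479409]
[{'uv': [249.9, 137.2], 'confidence': 0.66}, {'uv': [280.6, 296.2], 'confidence': 0.62}]
[{'uv': [254.4, 122.1], 'confidence': 0.75}, {'uv': [274.9, 349.2], 'confidence': 0.7}, {'uv': [24.6, 91.2], 'confidence': 0.45}]
```

View pics/w1.png

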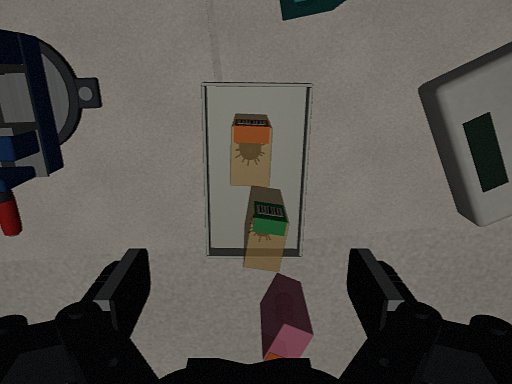

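The wrist view shows the amber block with the orange fold at (252,133), on the far (+x) end in the tray. The green block is at (266,230), and parts of the turquoise (310,5) and pink (287,320) look-alikes also show. The choice is confirmed, so I'm descending.

```bash
python3 -m jog '[{"rotation":[0,0,-2],"translation":[1,-2,-40],"grip":85},{"rotation":[0,0,-2],"translation":[1,-2,-85],"grip":85},{"rotation":[0,0,-2],"translation":[1,-2,-130],"grip":85},{"rotation":[0,0,-2],"translation":[1,-2,-170],"grip":85},{"rotation":[0,0,-2],"translation":[1,-2,-200],"grip":85},{"rotation":[0,0,-2],"translation":[1,-2,-220],"grip":80},{"rotation":[0,0,-2],"translation":[1,-2,-226],"grip":70},{"rotation":[0,0,-2],"translation":[1,-2,-226],"grip":55},{"rotation":[0,0,-2],"translation":[1,-2,-226],"grip":30},{"rotation":[0,0,-2],"translation":[1,-2,-226],"grip":30},{"rotation":[0,0,-2],"translation":[1,-2,-226],"grip":30},{"rotation":[0,0,-2],"translation":[1,-2,-226],"grip":30},{"rotation":[0,0,-2],"translation":[1,-2,-226],"grip":30},{"rotation":[0,0,-2],"translation":[1,-2,-226],"grip":30}]' 40
```

```text
time: 4.15
ee_pos: [0.5213, -0.328, 0.0771]
tcp_rot: [179.9, -0.1, -7.1]
wrist_force: [-1.9, 0.2, 6.6]
opening: 0.0394
grasp_force: 41.9
```

```bash
python3 -m jog '[{"rotation":[0,0,0],"translation":[0,0,25],"grip":30},{"rotation":[0,0,0],"translation":[0,0,65],"grip":30},{"rotation":[0,0,0],"translation":[0,0,110],"grip":30},{"rotation":[0,0,8],"translation":[0,5,150],"grip":30},{"rotation":[0,0,16],"translation":[5,25,165],"grip":30},{"rotation":[0,0,24],"translation":[10,50,165],"grip":30},{"rotation":[0,0,32],"translation":[20,75,165],"grip":30},{"rotation":[0,0,40],"translation":[30,100,165],"grip":30},{"rotation":[0,0,48],"translation":[40,125,165],"grip":30},{"rotation":[0,0,56],"translation":[50,145,165],"grip":30},{"rotation":[0,0,64],"translation":[60,160,165],"grip":30},{"rotation":[0,0,72],"translation":[68,172,165],"grip":30},{"rotation":[0,0,80],"translation":[74,178,165],"grip":30},{"rotation":[0,0,88],"translation":[74,178,165],"grip":30},{"rotation":[0,0,95],"translation":[74,178,165],"grip":30},{"rotation":[0,0,95],"translation":[74,178,165],"grip":30},{"rotation":[0,0,95],"translation":[74,178,165],"grip":30}]'
cat > m.py <<'E'
from h import *
c=cam('wrist');W=pts(c);save('w2.png',c[0])
for t in ['vise','vise_seat','crank_axis','crank_grip','jaw_moving']:
    m=spotter.mark_of('wrist',t); z={'vise':0,'vise_seat':.06,'crank_axis':.088,'crank_grip':.05,'jaw_moving':0}[t]
    print(t,[(np.round(x['uv']).tolist(),ray(c,x['uv'],z).round(4).tolist(),round(x['confidence'],2)) for x in m[:2]])
P=W[(W[...,2]>.1)&(W[...,2]<.111)&(W[...,0]>.5)&(W[...,0]<.72)&(W[...,1]>-.12)&(W[...,1]<.03)]
print(len(P),np.percentile(P[:,2],[5,50,95]))
h,e=np.histogram(P[:,0],bins=np.arange(.5,.72,.004));print([(round(a*1000),int(b)) for a,b in zip(e,h) if b])
E
python3 m.py
```

```text
time: 5.85
ee_pos: [0.5948, -0.1494, 0.2402]
tcp_rot: [-180.0, -0.0, 87.7]
wrist_force: [-0.0, 0.4, -4.1]
opening: 0.0395
grasp_force: 41.8
vise [([247.0, 56.0], [0.5976, -0.0532, 0.0], 0.77), ([351.0, 242.0], [0.7166, -0.2734, 0.0], 0.53)]
vise_seat [([250.0, 48.0], [0.6003, -0.0498, 0.06], 0.76)]
crank_axis [([74.0, 45.0], [0.4605, -0.0441, 0.088], 0.85)]
crank_grip [([91.0, 24.0], [0.4613, -0.0241, 0.05], 0.68), ([252.0, 47.0], [0.6022, -0.0485, 0.05], 0.18)]
jaw_moving []
10896 [0.10361991 0.10554864 0.10712861]
[(500, 29), (504, 4), (512, 1), (516, 12), (520, 332), (532, 3), (536, 317), (540, 553), (544, 560), (548, 563), (552, 554), (556, 563), (560, 597), (564, 571), (568, 449), (572, 37), (620, 320), (624, 597), (628, 562), (632, 581), (636, 594), (640, 574), (644, 572), (648, 586), (652, 571), (656, 556), (660, 237), (664, 1)]
```

View pics/w2.png

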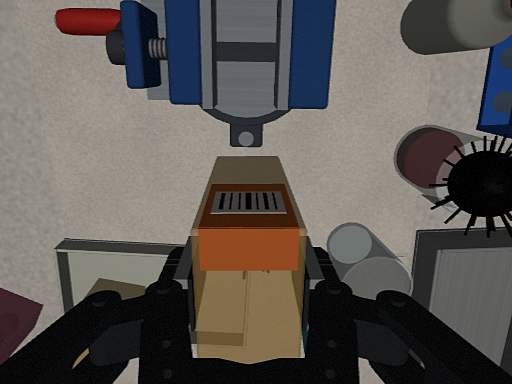

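The picture shows the held block with its label on the +y side at (250,202). The vise is ahead of it, with the opening between the jaws at x=215–277 px, and the red sleeve is at (90,20).

```bash
cat > m2.py <<'E'
from h import *
def fit(W,tag):
    M=(W[...,2]>.1)&(W[...,2]<.111)
    out=[]
    for y in np.arange(-.09,.0,.006):
        m=M&(abs(W[...,1]-y)<.003)
        x=W[...,0][m]; l=x[(x>.54)&(x<.595)]; r=x[(x>.6)&(x<.67)]
        if len(l)>5 and len(r)>5: out.append((y,np.percentile(l,98),np.percentile(r,2)))
    o=np.array(out); 
    for k in (1,2):
        p=np.polyfit(o[:,0],o[:,k],1); print(tag,'yaw',np.degrees(np.arctan(-p[0])).round(2),'x at y=-.05',np.polyval(p,-.05).round(4))
    P=W[M&(W[...,0]>.625)&(W[...,0]<.66)&(abs(W[...,1]+.05)<.07)];print(tag,'y ext',np.percentile(P[:,1],[.5,99.5]).round(4))
    P=W[M&(W[...,0]>.54)&(W[...,0]<.565)&(abs(W[...,1]+.05)<.07)];print(tag,'y ext mov',np.percentile(P[:,1],[.5,99.5]).round(4))
for n in ['wrist','top','side']:
    c=cam(n); fit(pts(c),n)
    if n=='wrist':
        W=pts(c); im=c[0].astype(int); red=(im[...,0]>im[...,1]+60)&(im[...,0]>im[...,2]+60)
        P=W[red&(W[...,0]<.52)&(W[...,0]>.4)&(W[...,1]>-.1)]; print('sleeve',cv2.minAreaRect((P[:,:2]*1000).astype(np.float32)),np.percentile(P[:,2],[5,50,95]))
        # block label face: orange points
        org=(im[...,0]>140)&(im[...,2]<90)&(im[...,1]<120); P=W[org&(abs(W[...,1]+.12)<.04)&(W[...,2]>.1)]; print('orange top', cv2.minAreaRect((P[P[:,2]>np.percentile(P[:,2],60)][:,:2]*1000).astype(np.float32)), np.percentile(P[:,2],[5,50,95]))
E
python3 m2.py
```

```text
wrist yaw -3.14 x at y=-.05 0.571
wrist yaw -2.91 x at y=-.05 0.6231
wrist y ext [-0.0986 -0.022 ]
wrist y ext mov [-0.0932 -0.019 ]
sleeve ((462.1004333496094, -21.779312133789062), (19.986783981323242, 55.068016052246094), 86.5112533569336) [0.05457123 0.05835384 0.06036615]
orange top ((595.738525390625, -127.48432159423828), (16.447738647460938, 33.76957702636719), 87.85226440429688) [0.27658861 0.27751836 0.27842177]
top yaw -4.93 x at y=-.05 0.5695
top yaw -3.93 x at y=-.05 0.6242
top y ext [-0.0947 -0.0091]
top y ext mov [-0.0889 -0.0063]
side yaw -3.28 x at y=-.05 0.5679
side yaw -3.67 x at y=-.05 0.6207
side y ext [-0.0982 -0.0069]
side y ext mov [-0.0892 -0.004 ]
```

```bash
python3 -m jog '[{"rotation":[0,0,-1],"translation":[2,35,0],"grip":30},{"rotation":[0,0,-1],"translation":[4,75,0],"grip":30},{"rotation":[0,0,-1],"translation":[5,95,0],"grip":30},{"rotation":[0,0,-1],"translation":[5,99,0],"grip":30},{"rotation":[0,0,-1],"translation":[5,99,-15],"grip":30},{"rotation":[0,0,-1],"translation":[5,99,-45],"grip":30},{"rotation":[0,0,-1],"translation":[5,99,-75],"grip":30},{"rotation":[0,0,-1],"translation":[5,99,-95],"grip":30},{"rotation":[0,0,-1],"translation":[5,99,-103],"grip":30},{"rotation":[0,0,-1],"translation":[5,99,-106],"grip":30},{"rotation":[0,0,-1],"translation":[5,99,-106],"grip":30},{"rotation":[0,0,-1],"translation":[5,99,-106],"grip":30}]'
```

```text
time: 7.5
ee_pos: [0.6004, -0.0506, 0.1357]
tcp_rot: [179.9, 0.0, 86.9]
wrist_force: [-0.3, 0.2, -3.3]
opening: 0.0395
grasp_force: 41.8
```

```bash
python3 -m jog '[{"rotation":[0,0,0],"translation":[0,0,-2],"grip":30},{"rotation":[0,0,0],"translation":[0,0,-3],"grip":30},{"rotation":[0,0,0],"translation":[0,0,-3],"grip":30}]'
```

```text
time: 7.8
ee_pos: [0.6004, -0.0506, 0.1331]
tcp_rot: [179.8, 0.0, 86.9]
wrist_force: [-2.1, -1.3, 4.5]
opening: 0.0395
grasp_force: 42.8
```

```bash
python3 -m jog '[{"rotation":[0,0,0],"translation":[0,0,0],"grip":60},{"rotation":[0,0,0],"translation":[0,0,0],"grip":80},{"rotation":[0,0,0],"translation":[0,0,0],"grip":80},{"rotation":[0,0,0],"translation":[0,0,0],"grip":80},{"rotation":[0,0,0],"translation":[0,0,20],"grip":80},{"rotation":[0,0,0],"translation":[0,0,50],"grip":80},{"rotation":[0,0,8],"translation":[0,0,85],"grip":80},{"rotation":[0,0,16],"translation":[-10,2,100],"grip":80},{"rotation":[0,0,24],"translation":[-30,5,100],"grip":75},{"rotation":[0,0,32],"translation":[-50,10,100],"grip":70},{"rotation":[0,0,40],"translation":[-70,15,100],"grip":60},{"rotation":[0,0,48],"translation":[-90,20,100],"grip":60},{"rotation":[0,0,56],"translation":[-110,25,100],"grip":60},{"rotation":[0,0,64],"translation":[-130,29,100],"grip":60},{"rotation":[0,0,72],"translation":[-148,29,90],"grip":60},{"rotation":[0,0,80],"translation":[-148,29,80],"grip":60},{"rotation":[0,0,88],"translation":[-148,29,70],"grip":60},{"rotation":[0,0,90],"translation":[-148,29,60],"grip":60},{"rotation":[0,0,90],"translation":[-148,29,60],"grip":60}]' 30
python3 - <<'E'
from h import *
print(readout.get_obs()['q'].round(1))
c=cam('wrist');W=pts(c);save('w3.png',c[0])
im=c[0].astype(int); red=(im[...,0]>im[...,1]+60)&(im[...,0]>im[...,2]+60)
P=W[red&(W[...,0]<.52)&(W[...,0]>.4)&(W[...,1]>-.1)&(W[...,2]>.03)]; print('sleeve',len(P),cv2.minAreaRect((P[:,:2]*1000).astype(np.float32)),np.percentile(P[:,2],[5,50,95]))
for t,z in [('crank_grip',.048),('crank_axis',.088)]:
    print(t,[(np.round(x['uv']).tolist(),ray(c,x['uv'],z).round(4).tolist(),round(x['confidence'],2)) for x in spotter.mark_of('wrist',t)[:2]])
c=cam('top');W=pts(c);P=W[(abs(W[...,0]-.6)<.06)&(abs(W[...,1]+.05)<.06)&(W[...,2]>.15)&(W[...,2]<.19)];print('block',len(P),cv2.minAreaRect((P[:,:2]*1000).astype(np.float32)),np.percentile(P[:,2],[5,50,95]))
E
```

```text
time: 9.7
ee_pos: [0.4513, -0.0214, 0.1902]
tcp_rot: [-180.0, -0.1, 177.0]
wrist_force: [0.1, 0.6, -0.0]
opening: 0.0603
grasp_force: 0.0
[-2.7 -9.  -8.1 91.  -0.   0.3]
sleeve 1364 ((462.38214111328125, -22.082094192504883), (19.0704345703125, 55.35389709472656), 87.0735092163086) [0.05477719 0.05855637 0.0605399 ]
crank_grip [([250.0, 180.0], [0.4606, -0.0206, 0.048], 0.65)]
crank_axis []
block 261 ((599.962646484375, -50.01584243774414), (60.171142578125, 40.38804244995117), 87.38126373291016) [0.16308671 0.16985677 0.17438636]
```

View pics/w3.png

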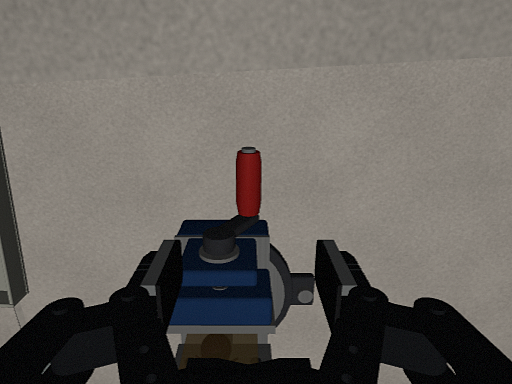

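The red sleeve is at (249,182), the crank hub at (219,245), and the block stands between the jaws at (225,347). I'm descending to the sleeve.

```bash
python3 -m jog '[{"rotation":[0,0,0],"translation":[0,0,-40],"grip":60},{"rotation":[0,0,0],"translation":[0,0,-80],"grip":60},{"rotation":[0,0,0],"translation":[0,0,-120],"grip":60},{"rotation":[0,0,0],"translation":[0,0,-145],"grip":60},{"rotation":[0,0,0],"translation":[0,0,-152],"grip":50},{"rotation":[0,0,0],"translation":[0,0,-152],"grip":30},{"rotation":[0,0,0],"translation":[0,0,-152],"grip":12},{"rotation":[0,0,0],"translation":[0,0,-152],"grip":12},{"rotation":[0,0,0],"translation":[0,0,-152],"grip":12},{"rotation":[0,0,0],"translation":[0,0,-152],"grip":12},{"rotation":[0,0,0],"translation":[0,0,-152],"grip":12}]' 30
python3 - <<'E'
import numpy as np
q0=3.615
for k in range(1,30):
    q=q0+np.radians(20*k); print(k,round(q,2),round(-45*np.sin(q)+45*np.sin(q0)),round(45*np.cos(q)-45*np.cos(q0)))
E
```

```text
time: 11.0
ee_pos: [0.4528, -0.0217, 0.0408]
tcp_rot: [-180.0, 0.2, 176.9]
wrist_force: [-0.7, -1.4, 6.6]
opening: 0.0202
grasp_force: 31.3
1 3.96 12 9
2 4.31 21 23
3 4.66 24 38
4 5.01 22 53
5 5.36 15 67
6 5.71 4 78
7 6.06 -10 84
8 6.41 -26 85
9 6.76 -41 80
10 7.11 -53 71
11 7.45 -62 58
12 7.8 -65 42
13 8.15 -64 27
14 8.5 -56 13
15 8.85 -45 2
16 9.2 -31 -4
17 9.55 -15 -5
18 9.9 0 0
19 10.25 12 9
20 10.6 21 23
21 10.95 24 38
22 11.29 22 53
23 11.64 15 67
24 11.99 4 78
25 12.34 -10 84
26 12.69 -26 85
27 13.04 -41 80
28 13.39 -53 71
29 13.74 -62 58
```

```bash
python3 -m jog '[{"rotation":[0,0,0],"translation":[1,12,9],"grip":12},{"rotation":[0,0,0],"translation":[1,21,23],"grip":12},{"rotation":[0,0,0],"translation":[1,24,38],"grip":12},{"rotation":[0,0,0],"translation":[1,22,53],"grip":12},{"rotation":[0,0,0],"translation":[1,15,67],"grip":12},{"rotation":[0,0,0],"translation":[0,4,78],"grip":12},{"rotation":[0,0,0],"translation":[-1,-10,84],"grip":12},{"rotation":[0,0,0],"translation":[-2,-26,85],"grip":12},{"rotation":[0,0,0],"translation":[-2,-41,80],"grip":12},{"rotation":[0,0,0],"translation":[-3,-53,71],"grip":12},{"rotation":[0,0,0],"translation":[-4,-62,58],"grip":12},{"rotation":[0,0,0],"translation":[-4,-65,42],"grip":12},{"rotation":[0,0,0],"translation":[-4,-65,42],"grip":12}]'
```

```text
time: 12.3
ee_pos: [0.449, -0.0891, 0.0811]
tcp_rot: [-179.7, 0.2, 176.8]
wrist_force: [5.2, -16.0, -3.0]
opening: 0.0201
grasp_force: 32.7
```

```bash
python3 -m jog '[{"rotation":[0,0,0],"translation":[0,-1,-15],"grip":12},{"rotation":[0,0,0],"translation":[0,6,-29],"grip":12},{"rotation":[0,0,0],"translation":[1,17,-40],"grip":12},{"rotation":[0,0,0],"translation":[2,32,-46],"grip":12},{"rotation":[0,0,0],"translation":[3,47,-47],"grip":12},{"rotation":[0,0,0],"translation":[4,62,-42],"grip":12},{"rotation":[0,0,0],"translation":[4,75,-33],"grip":12},{"rotation":[0,0,0],"translation":[5,83,-20],"grip":12},{"rotation":[0,0,0],"translation":[5,87,-4],"grip":12},{"rotation":[0,0,0],"translation":[5,85,11],"grip":12},{"rotation":[0,0,0],"translation":[4,78,25],"grip":12},{"rotation":[0,0,0],"translation":[4,66,36],"grip":12},{"rotation":[0,0,0],"translation":[4,66,36],"grip":12}]'
python3 - <<'E'
from h import *
print(readout.get_obs()['wrist_force'])
for n in ['top','side']:
    c=cam(n);W=pts(c);P=W[(abs(W[...,0]-.6)<.06)&(abs(W[...,1]+.05)<.06)&(W[...,2]>.15)&(W[...,2]<.19)];print('block',len(P),cv2.minAreaRect((P[:,:2]*1000).astype(np.float32)),np.percentile(P[:,2],[5,50,95]))
E
```

```text
time: 13.6
ee_pos: [0.4528, -0.0212, 0.1179]
tcp_rot: [-179.9, 0.1, 176.9]
wrist_force: [3.8, -1.3, 1.1]
opening: 0.0204
grasp_force: 33.1
[ 3.80219781 -1.2583457   1.11710181]
block 257 ((601.1484985351562, -49.39812469482422), (60.13290786743164, 40.78530502319336), 85.20771026611328) [0.16300708 0.17006767 0.1745901 ]
block 252 ((599.095458984375, -49.75584411621094), (66.99212646484375, 42.5496826171875), 86.43791961669922) [0.15220026 0.16857157 0.17364062]
```

```bash
python3 -m jog '[{"rotation":[0,0,0],"translation":[0,-7,3],"grip":12},{"rotation":[0,0,0],"translation":[-1,-13,5],"grip":12},{"rotation":[0,0,0],"translation":[-1,-19,6],"grip":12},{"rotation":[0,0,0],"translation":[-1,-24,7],"grip":12},{"rotation":[0,0,0],"translation":[-2,-30,7],"grip":12},{"rotation":[0,0,0],"translation":[-2,-35,6],"grip":12},{"rotation":[0,0,0],"translation":[-2,-40,4],"grip":12},{"rotation":[0,0,0],"translation":[-3,-45,2],"grip":12},{"rotation":[0,0,0],"translation":[-3,-45,2],"grip":12},{"rotation":[0,0,0],"translation":[-3,-45,2],"grip":12}]' 40
```

```text
time: 14.7
ee_pos: [0.4504, -0.0648, 0.12]
tcp_rot: [179.9, 0.2, 177.0]
wrist_force: [8.8, 3.5, 3.1]
opening: 0.02
grasp_force: 41.5
```

```bash
python3 -m jog '[{"rotation":[0,0,0],"translation":[0,-4,-2],"grip":12},{"rotation":[0,0,0],"translation":[0,-8,-5],"grip":12},{"rotation":[0,0,0],"translation":[-1,-11,-9],"grip":12},{"rotation":[0,0,0],"translation":[-1,-14,-12],"grip":12},{"rotation":[0,0,0],"translation":[-1,-14,-12],"grip":12},{"rotation":[0,0,0],"translation":[-1,-14,-12],"grip":12}]' 50
```

```text
time: 15.3
ee_pos: [0.4496, -0.0787, 0.1091]
tcp_rot: [179.9, 0.3, 177.0]
wrist_force: [5.3, 5.7, 11.8]
opening: 0.0196
grasp_force: 51.9
```

```bash
python3 -m jog '[{"rotation":[0,0,0],"translation":[0,-2,-3],"grip":12},{"rotation":[0,0,0],"translation":[0,-4,-5],"grip":12},{"rotation":[0,0,0],"translation":[0,-4,-5],"grip":12}]'
```

```text
time: 15.6
ee_pos: [0.4495, -0.0824, 0.1043]
tcp_rot: [179.9, 0.3, 177.0]
wrist_force: [3.3, 7.1, 14.2]
opening: 0.0201
grasp_force: 52.1
```

```bash
python3 -m jog '[{"rotation":[0,0,0],"translation":[0,0,0],"grip":40},{"rotation":[0,0,0],"translation":[0,0,0],"grip":60},{"rotation":[0,0,0],"translation":[0,0,0],"grip":60},{"rotation":[0,0,0],"translation":[0,0,0],"grip":60},{"rotation":[0,0,0],"translation":[0,0,30],"grip":60},{"rotation":[0,0,0],"translation":[-2,0,75],"grip":85},{"rotation":[0,0,6],"translation":[-2,10,120],"grip":85},{"rotation":[0,0,12],"translation":[0,45,150],"grip":85},{"rotation":[0,0,18],"translation":[5,90,170],"grip":85},{"rotation":[0,0,24],"translation":[10,135,190],"grip":85},{"rotation":[0,0,30],"translation":[15,180,210],"grip":85},{"rotation":[0,0,36],"translation":[20,225,226],"grip":85},{"rotation":[0,0,42],"translation":[25,270,226],"grip":85},{"rotation":[0,0,48],"translation":[30,315,226],"grip":85},{"rotation":[0,0,54],"translation":[35,360,226],"grip":85},{"rotation":[0,0,58],"translation":[40,405,226],"grip":85},{"rotation":[0,0,58],"translation":[45,440,226],"grip":85},{"rotation":[0,0,58],"translation":[48,456,226],"grip":85},{"rotation":[0,0,58],"translation":[48,456,226],"grip":85},{"rotation":[0,0,58],"translation":[48,456,226],"grip":85}]' 40
cat > m3.py <<'E'
from h import *
import sys
print(readout.get_obs()['q'].round(1))
def an(n):
    c=cam(n);W=pts(c)
    P=W[(abs(W[...,0]-.5)<.12)&(abs(W[...,1]-.38)<.12)&(W[...,2]>.157)&(W[...,2]<.175)]
    r=cv2.minAreaRect((P[:,:2]*1000).astype(np.float32));print(n,'head',len(P),r,np.percentile(P[:,2],[5,50,95]))
    a=np.radians(r[2] if r[1][0]>r[1][1] else r[2]+90); d=np.array([np.cos(a),np.sin(a)]); e=np.array([-d[1],d[0]])
    s=(P[:,:2]-np.array(r[0])/1000)@d; t=(P[:,:2]-np.array(r[0])/1000)@e
    for lo in np.arange(-.056,.056,.008):
        m=(s>=lo)&(s<lo+.008)
        if m.sum()>8: print(round(lo*1000),np.round(np.percentile(t[m],[1,99])*1000,1),end='; ')
    print('dir',np.degrees(a)); return c,W
c,W=an('wrist');save('w4.png',c[0])
for t,z in [('scanner_grip',.151),('scanner_window',.145),('stand_home',.125),('scanner',.125)]:
    print(t,[(np.round(x['uv']).tolist(),ray(c,x['uv'],z).round(4).tolist(),round(x['confidence'],2)) for x in spotter.mark_of('wrist',t)[:2]])
an('side')
c,W=an('top')
P=W[(abs(W[...,0]-.6)<.06)&(abs(W[...,1]+.05)<.06)&(W[...,2]>.15)&(W[...,2]<.19)];print('block',len(P),cv2.minAreaRect((P[:,:2]*1000).astype(np.float32)),np.percentile(P[:,2],[5,50,95]))
im=c[0].astype(int); red=(im[...,0]>im[...,1]+60)&(im[...,0]>im[...,2]+60)
P=W[red&(W[...,0]<.52)&(W[...,0]>.4)&(W[...,1]>-.12)&(W[...,1]<.05)];print('sleeve',P.mean(0),np.percentile(P[:,2],95))
E
python3 m3.py
```

```text
time: 17.6
ee_pos: [0.4955, 0.3726, 0.3275]
tcp_rot: [180.0, -0.1, -125.0]
wrist_force: [-0.1, -0.6, -0.8]
opening: 0.0852
grasp_force: 0.0
[ 36.9  19.6  38.4 108.9  -0.  -18. ]
wrist head 6312 ((495.2808837890625, 373.55096435546875), (106.75965881347656, 60.91626739501953), 55.96147155761719) [0.16181981 0.16498934 0.16720522]
-56 [-28.8  29.4]; -48 [-29.9  30.2]; -40 [-29.3  29.5]; -32 [-23.9  24.7]; -24 [-24.3  24.7]; -16 [-23.7  24.8]; -8 [-24.   24.9]; 0 [-24.3  24.9]; 8 [-23.7  25. ]; 16 [-24.1  25.1]; 24 [-24.3  25.2]; 32 [-23.7  25.2]; 40 [-23.9  24.2]; 48 [-23.   23.2]; dir 55.96147155761719
scanner_grip [([249.0, 169.0], [0.5003, 0.3799, 0.151], 0.57)]
scanner_window [([249.0, 102.0], [0.4642, 0.3289, 0.145], 0.57)]
stand_home []
scanner [([248.0, 165.0], [0.5023, 0.382, 0.125], 0.56)]
side head 592 ((495.2221984863281, 376.465576171875), (109.0799331665039, 60.655941009521484), 55.18012237548828) [0.16021819 0.16513644 0.16911032]
-56 [-30.   29.4]; -48 [-29.4  29. ]; -40 [-29.4  28.9]; -32 [-21.9  23.5]; -24 [-24.4  22.4]; -16 [-23.7  22.9]; -8 [-24.2  23.4]; 0 [-23.2  23.5]; 8 [-24.1  23.9]; 16 [-23.3  24. ]; 24 [-24.2  24.3]; 32 [-23.5  22. ]; 40 [-23.8  23.8]; 48 [-21.2  23.3]; dir 55.18012237548829
top head 553 ((496.7738342285156, 373.2808837890625), (109.15071105957031, 61.64823913574219), 52.9476203918457) [0.16024662 0.1658302  0.17028051]
-56 [-26.4  29.3]; -48 [-30.3  29. ]; -40 [-30.3  29.7]; -32 [-23.   25.2]; -24 [-22.   25.1]; -16 [-22.4  24.8]; -8 [-20.5  25.6]; 0 [-21.6  26.1]; 8 [-18.   26.1]; 16 [-20.7  27.5]; 24 [-19.5  27.4]; 32 [-19.7  28.2]; 40 [-18.3  27.3]; 48 [-18.5  24.3]; dir 52.9476203918457
block 262 ((602.3966674804688, -50.060264587402344), (60.058494567871094, 40.2585563659668), 87.33256530761719) [0.15995075 0.17034732 0.17403505]
sleeve [ 0.46018626 -0.05038279  0.14182288] 0.146399399931796
```

View pics/w4.png

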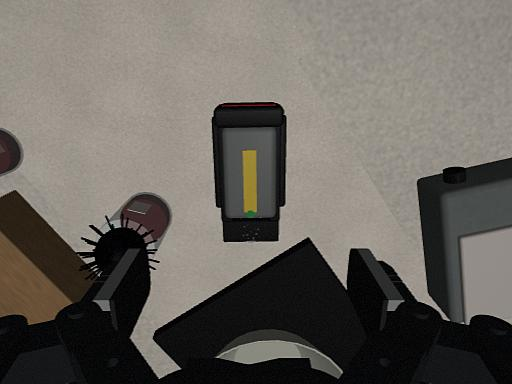

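The scanner's wide black nose and red window point up in the image (249,105), which is world yaw about -124.5°. The urchin at (120,250) is well clear. The crank seems to have sprung back, so I'll check it before going on.

```bash
cat > m4.py <<'E'
from h import *
for n in ['top','side']:
    c=cam(n);W=pts(c);im=c[0].astype(int); red=(im[...,0]>im[...,1]+50)&(im[...,0]>im[...,2]+50)
    m=red&(W[...,0]<.53)&(W[...,0]>.39)&(W[...,1]>-.14)&(W[...,1]<.06); P=W[m];v,u=np.nonzero(m);print(n,'sleeve',len(P),np.median(P,0).round(4),np.percentile(P[:,1],[5,95]).round(4),np.percentile(P[:,2],[5,95]).round(4),u.mean().round(1),v.mean().round(1))
    for q in [12.57,12.7,12.85,13,13.2,13.55]:
        vp=np.array([-.138,-.045*np.sin(q),.088+.045*np.cos(q)]); a=np.radians(-3.3)
        p=np.array([.598,-.0525,0])+np.array([vp[0]*np.cos(a)-vp[1]*np.sin(a),vp[0]*np.sin(a)+vp[1]*np.cos(a),vp[2]])
        print(q,np.round(proj(c,p),1),p.round(4))
    M=(W[...,2]>.098)&(W[...,2]<.112)&(abs(W[...,1]+.05)<.035); x=W[...,0][M]; print('gap x',np.percentile(x[(x>.55)&(x<.6)],97) if ((x>.55)&(x<.6)).any() else 0, x[x>.61].min())
c=cam('side');save('s5.png',cv2.resize(c[0][140:270,170:330],None,fx=4,fy=4,interpolation=cv2.INTER_CUBIC))
E
python3 m4.py
```

```text
top sleeve 98 [ 0.4605 -0.0494  0.1416] [-0.0588 -0.0423] [0.1366 0.146 ] 276.5 211.9
12.57 [274.6 212.3] [ 0.4602 -0.0447  0.133 ]
12.7 [276.4 212.4] [ 0.4599 -0.0505  0.1326]
12.85 [278.5 212.5] [ 0.4595 -0.0571  0.1312]
13 [280.4 212.6] [ 0.4591 -0.0634  0.1288]
13.2 [282.8 212.8] [ 0.4587 -0.0712  0.1243]
13.55 [286.  213.1] [ 0.4581 -0.082   0.1129]
gap x 0.5820055903945179 0.6249661657057497
side sleeve 73 [ 0.463  -0.044   0.1411] [-0.0528 -0.0381] [0.1345 0.146 ] 275.7 170.5
12.57 [275.8 172. ] [ 0.4602 -0.0447  0.133 ]
12.7 [274.7 171.1] [ 0.4599 -0.0505  0.1326]
12.85 [273.5 170.4] [ 0.4595 -0.0571  0.1312]
13 [272.4 169.8] [ 0.4591 -0.0634  0.1288]
13.2 [271.  169.5] [ 0.4587 -0.0712  0.1243]
13.55 [269.1 170.1] [ 0.4581 -0.082   0.1129]
gap x 0.5958727103183151 0.6108447833214887
```

View pics/s5.png

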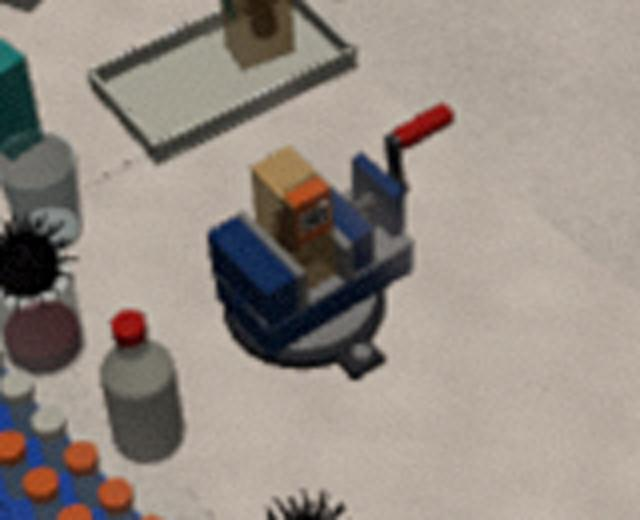

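The side crop shows the block upright between the jaws with its label at (315,213) towards +y. But the sleeve is near the top at (425,125), so q≈12.7, and the crank did spring or get dragged back. I'll re-grip it, tighten again, and release it relaxed.

```bash
python3 -m jog '[{"rotation":[0,0,-6],"translation":[-5,-40,0],"grip":60},{"rotation":[0,0,-12],"translation":[-10,-85,0],"grip":60},{"rotation":[0,0,-18],"translation":[-15,-130,0],"grip":60},{"rotation":[0,0,-24],"translation":[-20,-175,0],"grip":60},{"rotation":[0,0,-30],"translation":[-25,-220,0],"grip":60},{"rotation":[0,0,-36],"translation":[-30,-265,-20],"grip":60},{"rotation":[0,0,-42],"translation":[-35,-310,-40],"grip":60},{"rotation":[0,0,-48],"translation":[-40,-350,-60],"grip":60},{"rotation":[0,0,-54],"translation":[-44,-390,-80],"grip":60},{"rotation":[0,0,-58],"translation":[-46,-415,-100],"grip":60},{"rotation":[0,0,-58],"translation":[-46,-421,-130],"grip":60},{"rotation":[0,0,-58],"translation":[-46,-421,-165],"grip":60},{"rotation":[0,0,-58],"translation":[-46,-421,-195],"grip":60},{"rotation":[0,0,-58],"translation":[-46,-421,-205],"grip":45},{"rotation":[0,0,-58],"translation":[-46,-421,-205],"grip":30},{"rotation":[0,0,-58],"translation":[-46,-421,-205],"grip":12},{"rotation":[0,0,-58],"translation":[-46,-421,-205],"grip":12},{"rotation":[0,0,-58],"translation":[-46,-421,-205],"grip":12},{"rotation":[0,0,-58],"translation":[-46,-421,-205],"grip":12}]' 40
```

```text
time: 20.0
ee_pos: [0.45, -0.0484, 0.1243]
tcp_rot: [-180.0, 0.1, 176.9]
wrist_force: [-4.6, -0.2, 4.3]
opening: 0.02
grasp_force: 41.1
```

```bash
python3 -m jog '[{"rotation":[0,0,0],"translation":[0,-5,0],"grip":12},{"rotation":[0,0,0],"translation":[-1,-11,-2],"grip":12},{"rotation":[0,0,0],"translation":[-1,-15,-4],"grip":12},{"rotation":[0,0,0],"translation":[-1,-19,-6],"grip":12},{"rotation":[0,0,0],"translation":[-1,-19,-6],"grip":12}]' 50
python3 -m jog '[{"rotation":[0,0,0],"translation":[0,-4,-3],"grip":12},{"rotation":[0,0,0],"translation":[0,-7,-5],"grip":12},{"rotation":[0,0,0],"translation":[-1,-10,-8],"grip":12},{"rotation":[0,0,0],"translation":[-1,-13,-12],"grip":12},{"rotation":[0,0,0],"translation":[-1,-15,-15],"grip":12},{"rotation":[0,0,0],"translation":[-1,-17,-18],"grip":12},{"rotation":[0,0,0],"translation":[-1,-17,-18],"grip":12},{"rotation":[0,0,0],"translation":[-1,-17,-18],"grip":12}]'
```

```text
time: 20.5
ee_pos: [0.4491, -0.067, 0.1186]
tcp_rot: [179.9, 0.1, 177.0]
wrist_force: [-6.0, 5.0, 8.3]
opening: 0.0199
grasp_force: 51.1
time: 21.3
ee_pos: [0.4482, -0.0839, 0.1016]
tcp_rot: [179.9, 0.1, 177.0]
wrist_force: [-9.3, 5.5, 16.4]
opening: 0.0197
grasp_force: 52.0
```

```bash
python3 -m jog '[{"rotation":[0,0,0],"translation":[0,3,4],"grip":12},{"rotation":[0,0,0],"translation":[0,5,8],"grip":12},{"rotation":[0,0,0],"translation":[0,5,8],"grip":12}]'
python3 -m jog '[{"rotation":[0,0,0],"translation":[0,3,3],"grip":12},{"rotation":[0,0,0],"translation":[0,5,5],"grip":12},{"rotation":[0,0,0],"translation":[0,5,5],"grip":12}]'
```

```text
time: 21.6
ee_pos: [0.4485, -0.0782, 0.1095]
tcp_rot: [179.9, 0.2, 177.0]
wrist_force: [-7.0, 8.0, 15.4]
opening: 0.0199
grasp_force: 51.9
time: 21.9
ee_pos: [0.4487, -0.0733, 0.1142]
tcp_rot: [179.9, 0.2, 177.0]
wrist_force: [-4.9, 7.8, 11.1]
opening: 0.0199
grasp_force: 51.5
```

```bash
python3 -m jog '[{"rotation":[0,0,0],"translation":[0,-3,-3],"grip":12},{"rotation":[0,0,0],"translation":[0,-6,-7],"grip":12},{"rotation":[0,0,0],"translation":[0,-9,-11],"grip":12},{"rotation":[0,0,0],"translation":[0,-11,-14],"grip":12},{"rotation":[0,0,0],"translation":[0,-12,-16],"grip":12},{"rotation":[0,0,0],"translation":[0,-12,-16],"grip":12}]'
python3 -m jog '[{"rotation":[0,0,0],"translation":[0,0,0],"grip":85},{"rotation":[0,0,0],"translation":[0,0,0],"grip":85},{"rotation":[0,0,0],"translation":[0,0,0],"grip":85},{"rotation":[0,0,0],"translation":[0,0,0],"grip":85},{"rotation":[0,0,0],"translation":[0,0,0],"grip":85}]'
python3 m4.py | grep -E "sleeve|gap"
python3 - <<'E'
from h import *
c=cam('wrist');W=pts(c);im=c[0].astype(int); red=(im[...,0]>im[...,1]+60)&(im[...,0]>im[...,2]+60);P=W[red&(W[...,0]<.53)&(W[...,0]>.38)&(W[...,2]>.06)];print(len(P),np.median(P,0) if len(P) else '')
E
```

```text
time: 22.5
ee_pos: [0.4481, -0.0855, 0.0985]
tcp_rot: [179.9, 0.1, 177.0]
wrist_force: [-8.8, 8.0, 17.1]
opening: 0.02
grasp_force: 52.1
time: 23.0
ee_pos: [0.4482, -0.0863, 0.0966]
tcp_rot: [180.0, 0.1, 177.0]
wrist_force: [-1.0, 2.3, 0.4]
opening: 0.0851
grasp_force: 0.9
4479 [ 0.45083428 -0.05600773  0.14139347]
  return _methods._mean(a, axis=axis, dtype=dtype,
  ret = um.true_divide(
Traceback (most recent call last):
  File "m4.py", line 4, in <module>
    m=red&(W[...,0]<.53)&(W[...,0]>.39)&(W[...,1]>-.14)&(W[...,1]<.06); P=W[m];v,u=np.nonzero(m);print(n,'sleeve',len(P),np.median(P,0).round(4),np.percentile(P[:,1],[5,95]).round(4),np.percentile(P[:,2],[5,95]).round(4),u.mean().round(1),v.mean().round(1))
                                                                                                                                                 ~~~~~~~~~~~~~^^^^^^^^^^^^^^^
IndexError: index -1 is out of bounds for axis 0 with size 0
```

```bash
python3 -m jog '[{"rotation":[0,0,0],"translation":[0,10,8],"grip":85},{"rotation":[0,0,0],"translation":[1,22,17],"grip":85},{"rotation":[0,0,0],"translation":[1,30,24],"grip":70},{"rotation":[0,0,0],"translation":[1,30,24],"grip":40},{"rotation":[0,0,0],"translation":[1,30,24],"grip":12},{"rotation":[0,0,0],"translation":[1,30,24],"grip":12},{"rotation":[0,0,0],"translation":[1,30,24],"grip":12},{"rotation":[0,0,0],"translation":[1,30,24],"grip":12},{"rotation":[0,0,0],"translation":[1,30,24],"grip":12}]' 50
python3 -m jog '[{"rotation":[0,0,0],"translation":[0,-6,-2],"grip":12},{"rotation":[0,0,0],"translation":[0,-11,-5],"grip":12},{"rotation":[0,0,0],"translation":[-1,-16,-8],"grip":12},{"rotation":[0,0,0],"translation":[-1,-21,-12],"grip":12},{"rotation":[0,0,0],"translation":[-1,-24,-16],"grip":12},{"rotation":[0,0,0],"translation":[-1,-27,-20],"grip":12},{"rotation":[0,0,0],"translation":[-1,-27,-20],"grip":12}]'
python3 -m jog '[{"rotation":[0,0,0],"translation":[0,3,4],"grip":12},{"rotation":[0,0,0],"translation":[0,6,8],"grip":12},{"rotation":[0,0,0],"translation":[0,11,12],"grip":12},{"rotation":[0,0,0],"translation":[0,16,15],"grip":12},{"rotation":[0,0,0],"translation":[0,16,15],"grip":12}]'
```

```text
time: 24.0
ee_pos: [0.4488, -0.0559, 0.1201]
tcp_rot: [179.9, -0.0, 176.9]
wrist_force: [-0.1, 4.6, 1.0]
opening: 0.02
grasp_force: 48.8
time: 24.7
ee_pos: [0.4474, -0.0825, 0.1009]
tcp_rot: [179.8, -0.0, 177.0]
wrist_force: [-5.2, 10.0, 11.8]
opening: 0.0197
grasp_force: 50.0
time: 25.2
ee_pos: [0.4483, -0.0663, 0.1159]
tcp_rot: [179.9, 0.1, 177.0]
wrist_force: [-0.0, 8.4, 6.7]
opening: 0.02
grasp_force: 49.5
```

```bash
python3 -m jog '[{"rotation":[0,0,0],"translation":[0,4,2],"grip":12},{"rotation":[0,0,0],"translation":[0,8,3],"grip":12},{"rotation":[0,0,0],"translation":[0,12,4],"grip":12},{"rotation":[0,0,0],"translation":[0,12,4],"grip":12}]'
python3 -m jog '[{"rotation":[0,0,0],"translation":[0,0,0],"grip":30},{"rotation":[0,0,0],"translation":[0,0,0],"grip":50},{"rotation":[0,0,0],"translation":[0,0,0],"grip":70},{"rotation":[0,0,0],"translation":[0,0,0],"grip":70},{"rotation":[0,0,0],"translation":[0,0,0],"grip":70},{"rotation":[0,0,0],"translation":[0,0,0],"grip":70}]'
python3 - <<'E'
from h import *
c=cam('wrist');W=pts(c);im=c[0].astype(int); red=(im[...,0]>im[...,1]+60)&(im[...,0]>im[...,2]+60);P=W[red&(W[...,0]<.53)&(W[...,0]>.38)&(W[...,2]>.06)];print(len(P),np.median(P,0) if len(P) else '')
E
```

```text
time: 25.6
ee_pos: [0.4488, -0.0552, 0.12]
tcp_rot: [180.0, 0.1, 176.9]
wrist_force: [4.1, 3.4, 5.5]
opening: 0.0203
grasp_force: 49.4
time: 26.2
ee_pos: [0.4477, -0.0555, 0.1192]
tcp_rot: [-180.0, -0.0, 176.9]
wrist_force: [-0.5, 0.5, -2.1]
opening: 0.0704
grasp_force: 0.0
4567 [ 0.45691397 -0.05062822  0.14190083]
```

```bash
python3 -m jog '[{"rotation":[0,0,0],"translation":[0,0,30],"grip":70},{"rotation":[0,0,0],"translation":[-2,0,75],"grip":85},{"rotation":[0,0,6],"translation":[-2,10,120],"grip":85},{"rotation":[0,0,12],"translation":[0,45,150],"grip":85},{"rotation":[0,0,18],"translation":[5,90,160],"grip":85},{"rotation":[0,0,24],"translation":[10,135,160],"grip":85},{"rotation":[0,0,30],"translation":[16,180,160],"grip":85},{"rotation":[0,0,36],"translation":[22,225,160],"grip":85},{"rotation":[0,0,42],"translation":[28,270,160],"grip":85},{"rotation":[0,0,48],"translation":[34,315,160],"grip":85},{"rotation":[0,0,54],"translation":[40,360,160],"grip":85},{"rotation":[0,0,58],"translation":[46,400,160],"grip":85},{"rotation":[0,0,59],"translation":[51,430,160],"grip":85},{"rotation":[0,0,59],"translation":[53,437,160],"grip":85},{"rotation":[0,0,59],"translation":[53,437,150],"grip":85},{"rotation":[0,0,59],"translation":[53,437,150],"grip":85}]'
python3 m3.py | grep -vE "^-56"; python3 m4.py | grep -E "sleeve|gap"
```

```text
time: 27.85
ee_pos: [0.5007, 0.3812, 0.2679]
tcp_rot: [180.0, -0.1, -124.1]
wrist_force: [0.5, -0.7, -0.1]
opening: 0.0849
grasp_force: 0.0
[ 37.3  17.8  29.2 101.5  -0.  -18.6]
wrist head 9547 ((494.8330078125, 373.5648498535156), (106.63858032226562, 61.73518371582031), 56.343894958496094) [0.16175737 0.1649821  0.16715324]
scanner_grip [([249.0, 178.0], [0.5001, 0.3815, 0.151], 0.61)]
scanner_window [([247.0, 96.0], [0.4665, 0.3286, 0.145], 0.64)]
stand_home []
scanner [([248.0, 171.0], [0.5017, 0.3822, 0.125], 0.67)]
side head 583 ((494.89581298828125, 374.8641357421875), (108.54947662353516, 61.09868240356445), 54.48722457885742) [0.16002959 0.16513164 0.16887144]
top head 562 ((495.98492431640625, 375.5635070800781), (108.76940155029297, 60.57291030883789), 55.629920959472656) [0.16020109 0.16567564 0.17014936]
block 263 ((602.5881958007812, -50.062652587890625), (60.07905578613281, 40.35192108154297), 87.27123260498047) [0.16055113 0.16997547 0.17407859]
sleeve [ 0.46043094 -0.05022575  0.14177668] 0.14706997644012212
top sleeve 98 [ 0.4605 -0.0495  0.1423] [-0.0587 -0.0423] [0.1372 0.1481] 276.4 212.0
gap x 0.5818382080027638 0.6262432406757358
side sleeve 74 [ 0.4607 -0.045   0.1407] [-0.0527 -0.0378] [0.1349 0.1454] 275.6 170.5
gap x 0.5970920601662917 0.6101170203190238
```

```bash
python3 -m jog '[{"rotation":[0,0,0],"translation":[-1,0,-40],"grip":85},{"rotation":[0,0,0],"translation":[-1,0,-80],"grip":85},{"rotation":[0,0,0],"translation":[-1,0,-115],"grip":85},{"rotation":[0,0,0],"translation":[-1,0,-132],"grip":80},{"rotation":[0,0,0],"translation":[-1,0,-136],"grip":70},{"rotation":[0,0,0],"translation":[-1,0,-136],"grip":60},{"rotation":[0,0,0],"translation":[-1,0,-136],"grip":40},{"rotation":[0,0,0],"translation":[-1,0,-136],"grip":40},{"rotation":[0,0,0],"translation":[-1,0,-136],"grip":40},{"rotation":[0,0,0],"translation":[-1,0,-136],"grip":40},{"rotation":[0,0,0],"translation":[-1,0,-136],"grip":40}]' 50
```

```text
time: 29.45
ee_pos: [0.5005, 0.3821, 0.135]
tcp_rot: [-179.9, 0.2, -124.1]
wrist_force: [0.8, 0.0, 5.6]
opening: 0.0489
grasp_force: 53.5
```

```bash
python3 -m jog '[{"rotation":[0,0,0],"translation":[0,0,20],"grip":40},{"rotation":[0,0,0],"translation":[0,0,55],"grip":40},{"rotation":[0,0,0],"translation":[0,0,90],"grip":40},{"rotation":[0,0,0],"translation":[0,0,110],"grip":40},{"rotation":[0,0,4],"translation":[6,-20,115],"grip":40},{"rotation":[0,0,8],"translation":[20,-50,115],"grip":40},{"rotation":[0,0,12],"translation":[36,-85,115],"grip":40},{"rotation":[0,0,16],"translation":[54,-120,115],"grip":40},{"rotation":[0,0,20],"translation":[72,-155,115],"grip":40},{"rotation":[0,0,24],"translation":[90,-190,115],"grip":40},{"rotation":[0,0,28],"translation":[104,-220,115],"grip":40},{"rotation":[0,0,31],"translation":[112,-236,110],"grip":40},{"rotation":[0,0,31],"translation":[114,-240,90],"grip":40},{"rotation":[0,0,31],"translation":[114,-240,55],"grip":40},{"rotation":[0,0,31],"translation":[114,-240,20],"grip":40},{"rotation":[0,0,31],"translation":[114,-240,4],"grip":40},{"rotation":[0,0,31],"translation":[114,-240,4],"grip":40},{"rotation":[0,0,31],"translation":[114,-240,4],"grip":40}]'
cat > m5.py <<'E'
from h import *
print(readout.get_obs()['q'].round(1))
for n in ['top','side']:
    c=cam(n);W=pts(c);im=c[0].astype(int)
    org=(im[...,0]>130)&(im[...,0]>im[...,2]+70)&(im[...,1]<im[...,0]-40)&(abs(W[...,0]-.6)<.05)&(abs(W[...,1]+.02)<.05)&(W[...,2]>.1)
    P=W[org]; print(n,'orange',len(P),np.percentile(P,[2,50,98],axis=0).round(4).tolist() if len(P) else '')
    P=W[(abs(W[...,0]-.6)<.05)&(abs(W[...,1]+.05)<.05)&(W[...,2]>.15)&(W[...,2]<.19)];print('block',len(P),cv2.minAreaRect((P[:,:2]*1000).astype(np.float32)))
    print([(x['uv'],round(x['confidence'],2),) for x in spotter.mark_of(n,'scanner_window')[:2]], np.round(proj(c,[.6103,.0795,.146]),1), 'label',[(x['uv'],round(x['confidence'],2)) for x in spotter.mark_of(n,'block_label')[:4]],np.round(proj(c,[.6045,-.0203,.146]),1))
c=cam('side');save('s6.png',cv2.resize(c[0][110:290,180:400],None,fx=3.3,fy=3.3,interpolation=cv2.INTER_CUBIC))
E
python3 m5.py
```

```text
time: 31.25
ee_pos: [0.6139, 0.1416, 0.1381]
tcp_rot: [-180.0, 0.0, -93.1]
wrist_force: [0.5, 1.0, -0.3]
opening: 0.0493
grasp_force: 52.7
[ 13.   15.2  11.4  86.2  -0.  -74. ]
top orange 57 [[0.5876, -0.0365, 0.1667], [0.603, -0.0297, 0.1708], [0.6196, -0.0205, 0.1742]]
block 264 ((602.4107055664062, -49.77683639526367), (60.14900207519531, 41.09403610229492), 86.181640625)
[([235.0, 164.0], 0.67)] [234.7 166.1] label [([390.6, 143.8], 0.9), ([265.6, 164.8], 0.75), ([363.4, 273.8], 0.56)] [265.9 167.1]
side orange 44 [[0.5849, -0.038, 0.1664], [0.6024, -0.0275, 0.1707], [0.6204, -0.0197, 0.1758]]
block 243 ((601.345703125, -49.23248291015625), (64.84870910644531, 41.82113265991211), 88.63135528564453)
[([269.0, 212.1], 0.65)] [266.5 212.9] label [([249.3, 192.3], 0.77), ([270.1, 122.7], 0.72), ([160.0, 153.5], 0.69)] [247.6 194.2]
```

View pics/s6.png

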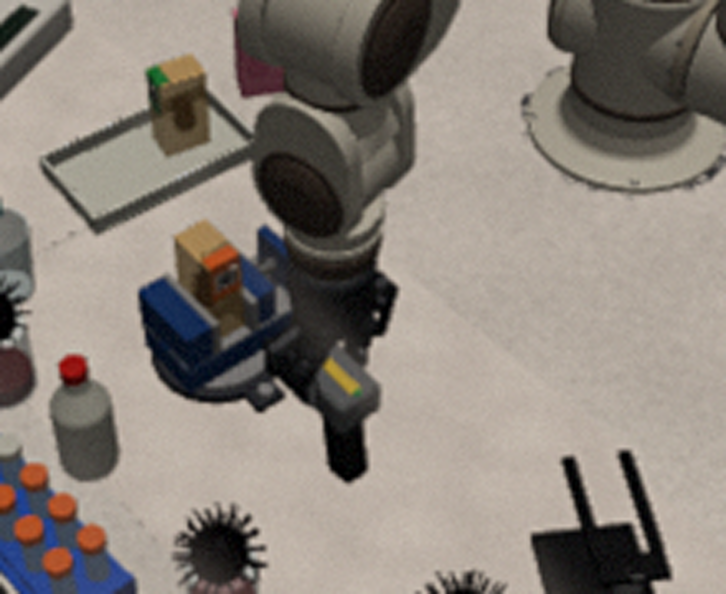

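The side crop shows the scanner (345,385) facing the label (225,272), level and aligned. I'll hold it there.

```bash
R='x'; python3 -m jog '[{"rotation":[0,0,0],"translation":[-1,0,-2],"grip":40},{"rotation":[0,0,0],"translation":[-1,0,-2],"grip":40},{"rotation":[0,0,0],"translation":[-1,0,-2],"grip":40},{"rotation":[0,0,0],"translation":[-1,0,-2],"grip":40},{"rotation":[0,0,0],"translation":[-1,0,-2],"grip":40},{"rotation":[0,0,0],"translation":[-1,0,-2],"grip":40},{"rotation":[0,0,0],"translation":[-1,0,-2],"grip":40},{"rotation":[0,0,0],"translation":[-1,0,-2],"grip":40},{"rotation":[0,0,0],"translation":[-1,0,-2],"grip":40},{"rotation":[0,0,0],"translation":[-1,0,-2],"grip":40},{"rotation":[0,0,0],"translation":[-1,0,-2],"grip":40},{"rotation":[0,0,0],"translation":[-1,0,-2],"grip":40},{"rotation":[0,0,0],"translation":[-1,0,-2],"grip":40},{"rotation":[0,0,0],"translation":[-1,0,-2],"grip":40},{"rotation":[0,0,0],"translation":[-1,0,-2],"grip":40},{"rotation":[0,0,0],"translation":[-1,0,-2],"grip":40},{"rotation":[0,0,0],"translation":[-1,0,-2],"grip":40},{"rotation":[0,0,0],"translation":[-1,0,-2],"grip":40},{"rotation":[0,0,0],"translation":[-1,0,-2],"grip":40},{"rotation":[0,0,0],"translation":[-1,0,-2],"grip":40}]'
python3 -m jog '[{"rotation":[0,0,0],"translation":[0,0,0],"grip":40},{"rotation":[0,0,0],"translation":[0,0,0],"grip":40},{"rotation":[0,0,0],"translation":[0,0,0],"grip":40},{"rotation":[0,0,0],"translation":[0,0,0],"grip":40},{"rotation":[0,0,0],"translation":[0,0,0],"grip":40},{"rotation":[0,0,0],"translation":[0,0,0],"grip":40},{"rotation":[0,0,0],"translation":[0,0,0],"grip":40},{"rotation":[0,0,0],"translation":[0,0,0],"grip":40},{"rotation":[0,0,0],"translation":[0,0,0],"grip":40},{"rotation":[0,0,0],"translation":[0,0,0],"grip":40}]'
python3 - <<'E'
from h import *
c=cam('wrist'); W=pts(c); im=c[0].astype(int)
org=(im[...,0]>120)&(im[...,0]>im[...,2]+70)&(im[...,1]<im[...,0]-50)&(W[...,2]>.1)&(abs(W[...,0]-.6)<.05); P=W[org]
print(len(P),np.percentile(P,[2,50,98],axis=0).round(4).tolist() if len(P) else '')
print(spotter.mark_of('wrist','block_label')[:2],np.round(proj(c,[.6045,-.0203,.146]),1), spotter.mark_of('wrist','scanner_window')[:2])
P=W[(abs(W[...,0]-.6)<.05)&(W[...,1]<0)&(W[...,1]>-.1)&(W[...,2]>.16)&(W[...,2]<.18)];print('blocktop',len(P),cv2.minAreaRect((P[:,:2]*1000).astype(np.float32)) if len(P) else '',np.percentile(P,[2,50,98],axis=0).round(4).tolist() if len(P) else '')
E
```

```text
time: 33.6
ee_pos: [0.6128, 0.1416, 0.1353]
tcp_rot: [-180.0, -0.0, -93.1]
wrist_force: [0.5, -0.7, -1.1]
opening: 0.0496
grasp_force: 52.7
time: 34.6
ee_pos: [0.6128, 0.1416, 0.1353]
tcp_rot: [-180.0, -0.0, -93.1]
wrist_force: [-0.7, 0.5, -1.6]
opening: 0.0493
grasp_force: 52.7
0 
[] [ 247.1 -229.7] [{'uv': [247.7, 117.9], 'confidence': 0.8}]
blocktop 0
```

```bash
python3 -m jog '[{"rotation":[0,0,0],"translation":[0,0,25],"grip":40},{"rotation":[0,0,0],"translation":[0,0,65],"grip":40},{"rotation":[0,0,0],"translation":[0,2,105],"grip":40},{"rotation":[0,0,-4],"translation":[-8,20,113],"grip":40},{"rotation":[0,0,-8],"translation":[-22,50,113],"grip":40},{"rotation":[0,0,-12],"translation":[-38,85,113],"grip":40},{"rotation":[0,0,-16],"translation":[-56,120,113],"grip":40},{"rotation":[0,0,-20],"translation":[-74,155,113],"grip":40},{"rotation":[0,0,-24],"translation":[-92,190,113],"grip":40},{"rotation":[0,0,-28],"translation":[-105,220,113],"grip":40},{"rotation":[0,0,-31],"translation":[-112,237,113],"grip":40},{"rotation":[0,0,-31],"translation":[-113,240,110],"grip":40},{"rotation":[0,0,-31],"translation":[-113,240,110],"grip":40},{"rotation":[0,0,-31],"translation":[-113,240,80],"grip":40},{"rotation":[0,0,-31],"translation":[-113,240,50],"grip":40},{"rotation":[0,0,-31],"translation":[-113,240,25],"grip":40},{"rotation":[0,0,-31],"translation":[-113,240,10],"grip":40},{"rotation":[0,0,-31],"translation":[-113,240,3],"grip":40},{"rotation":[0,0,-31],"translation":[-113,240,0],"grip":40},{"rotation":[0,0,-31],"translation":[-113,240,0],"grip":40}]'
```

```text
time: 36.75
ee_pos: [0.5003, 0.3812, 0.136]
tcp_rot: [-180.0, 0.0, -124.1]
wrist_force: [-0.2, -0.2, -1.2]
opening: 0.0492
grasp_force: 52.8
```

```bash
python3 -m jog '[{"rotation":[0,0,0],"translation":[0,0.5,-1],"grip":40},{"rotation":[0,0,0],"translation":[0,0.5,-1.5],"grip":40},{"rotation":[0,0,0],"translation":[0,0.5,-1.5],"grip":60},{"rotation":[0,0,0],"translation":[0,0.5,-1.5],"grip":85},{"rotation":[0,0,0],"translation":[0,0.5,-1.5],"grip":85},{"rotation":[0,0,0],"translation":[0,0.5,-1.5],"grip":85},{"rotation":[0,0,0],"translation":[0,0.5,-1.5],"grip":85},{"rotation":[0,0,0],"translation":[0,0,20],"grip":85},{"rotation":[0,0,0],"translation":[0,0,60],"grip":85},{"rotation":[0,0,0],"translation":[0,0,105],"grip":85},{"rotation":[0,0,0],"translation":[0,0,133],"grip":85},{"rotation":[0,0,0],"translation":[0,0,133],"grip":85},{"rotation":[0,0,0],"translation":[0,0,133],"grip":85}]'
python3 m3.py | grep -vE "^-56"; python3 m4.py | grep -E "sleeve|gap"
```

```text
time: 38.05
ee_pos: [0.5001, 0.3818, 0.2685]
tcp_rot: [-180.0, 0.1, -124.1]
wrist_force: [0.6, -0.7, -0.6]
opening: 0.0851
grasp_force: 0.0
[ 37.4  17.6  29.  101.3   0.  -18.6]
wrist head 9516 ((494.83001708984375, 374.3757629394531), (106.66481018066406, 61.728092193603516), 55.958309173583984) [0.16187137 0.16497907 0.16713679]
scanner_grip [([247.0, 182.0], [0.503, 0.3839, 0.151], 0.57)]
scanner_window [([247.0, 100.0], [0.4677, 0.3323, 0.145], 0.89)]
stand_home []
scanner [([248.0, 171.0], [0.5015, 0.3833, 0.125], 0.84)]
side head 583 ((492.8189697265625, 377.9390563964844), (108.91374206542969, 61.2521858215332), 58.50513458251953) [0.15978082 0.16497179 0.16922173]
top head 559 ((495.9388427734375, 376.0919494628906), (108.59907531738281, 61.62383270263672), 55.17966079711914) [0.16028154 0.16564269 0.17054481]
block 262 ((602.7376098632812, -49.96807098388672), (60.22119903564453, 41.47949981689453), 86.61672973632812) [0.1616627  0.1698744  0.17442315]
sleeve [ 0.46026823 -0.05030529  0.14166029] 0.14642957125498315
top sleeve 98 [ 0.4606 -0.0494  0.1421] [-0.0587 -0.0423] [0.1346 0.1462] 276.4 212.0
gap x 0.5816866667492882 0.6246766705405096
side sleeve 73 [ 0.4617 -0.0453  0.1405] [-0.0529 -0.0365] [0.134 0.146] 275.6 170.5
gap x 0.5961407414092347 0.6130226583974484
```

Run:
```python
from h import *
c=cam('side');save('s7.png',cv2.resize(c[0][90:330,130:450],None,fx=2.5,fy=2.5,interpolation=cv2.INTER_CUBIC))
```

```text
(no output)
```

View pics/s7.png

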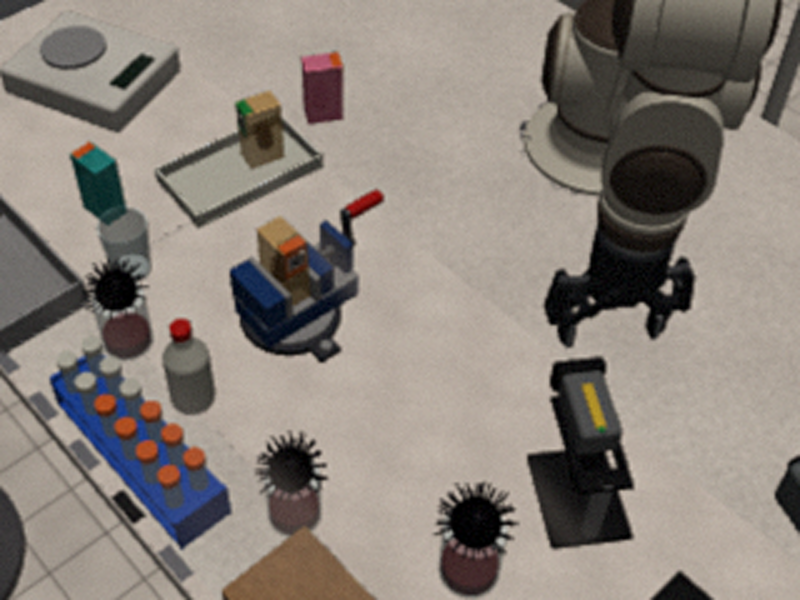

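The side view shows the scanner back in its stand at (590,405). The block is upright in the vise with its label towards the stand at (290,260), and nothing else has moved.

```bash
python3 -c "
from workcell import bot; print(bot.job_done())"
```

```text
the job is handed in; nothing more can be done
None
```

The job is handed in: the orange-label block is clamped upright with its label toward the scanner stand, the scanner was held on the label from about 10 cm for over 2 s (no read confirmation available), and it is back in its stand within about 1 mm; the crank sprang back about 0.9 rad (twice, re-tightened once) and rests near contact, so I inferred the grip from the crank force and did not test it.

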